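# Release the swing clamp with the reversible ratchet

### The arm

A 6-joint arm with a two-finger parallel gripper is mounted at the origin on the work surface. World frame = base frame: x ahead of the robot, y to its left, z up, the work surface at z = 0. Lengths are in m, angles in rad, forces in N, time in s.
With the tool pointing down it reaches from about 0.275 to 0.875 m from the base axis. Payload 12.5 kg.
Tool frame: the origin (TCP) lies at the very end of the fingers, on their centre line; the grasp point (between the pads) lies 19 mm behind it; x points along the fingers, y is the direction in which the jaws open and shut, and the axes are right-handed (so a half turn about x gives the same grasp; the last joint's range is limited). The gripper opens to 85 mm and grips with 20 to 120 N. Pads are 22 mm wide; open, the fingers measure 114 mm over their backs; the gripper's body (76 mm by 85 mm) begins 54 mm behind the grasp point. The pads swing forward as they close: fully open they stand 13 mm farther back than shut.
Start: joints at [1.055, 0.351, 1.652, -0, 1.139, -0.085], TCP at [0.23, 0.5, 0.231] pointing down, gripper open.
Joint ranges: [-2.75, 2.75], [-0.79, 2.1], [0.01, 2.65], [-1.57, 4.71], [0.07, 3.14], [-2.87, 2.87]. Speed limits (rad/s): [2.22, 2.22, 2.79, 3.14, 3.14, 3.14].

### API

Orientations are given as a 3x3 rotation matrix whose columns are the frame's x, y, z axes.
In Python, from bench import manip gives the robot as it stands. Calls block until the motion is done:
- manip.move_ptp(position, orientation): joint-space move of the TCP to a pose.
- manip.move_l(position, attitude=None, max_speed=0.15): straight line of the TCP; attitude=None keeps the orientation; max_speed is the mean speed in m/s.
- manip.move_j(angles): joint-space move.
- manip.set_gripper(opening, effort=None): opening from 0.0 (shut) to 1.0 (fully open); effort is the grip in N (None keeps the last); returns when the fingers have stopped.
- manip.dwell(seconds).
- manip.inverse_kinematics(position, orientation): joint angles nearest the present ones, or None.
- manip.grab_frame(name): name is "side" or "top"; returns (picture, depth): 400x640x3 uint8, red, green, blue; 400x640 float32, m along the optical axis (not along the pixel's ray), 0 where there is no reading.
- manip.get_calibration(name): a dict with "camera_matrix" (3x3 intrinsics, pixels), "k1" (the pictures are not rectified: a ray, as slopes to the right and down, at radius r is drawn at 1 + k1 r^2 times it, then the intrinsics apply), "R" (3x3) and "t" (3): a world point X has camera coordinates R X + t. Camera axes: x right, y down, z forward; pixel columns grow to the right and rows downward; lengths in m; the calibration is good to about 2 mm. A picture is of the moment at which its call begins. get_calibration takes no time and is no camera call.
A pose or a line that the arm cannot do raises manip.Unreachable and nothing moves.
- manip.sign_off(): hands the job in, once; it reports no verdict.
Trained networks look in the newest picture that a camera, given by its name, has taken for a name from the list of things; names that differ only in an ending like _2 or _b are one class to them, and where a whole thing is asked for, a point or a joint stands for the part that bears it (a point fixed in the world has none). Each returns a list of dicts, best first, with "confidence" (0 to 1); they miss things now and then, are a little off and sometimes report something else, mostly with a low value. They report only what shows in the picture. A call takes as long as a camera call.
- manip.look_for(camera, name): "at" ([x, y, z] in m, in world coordinates, good to about 4 mm: the middle of the surface that is visible of it).
Readings, each from a call of its own:
- manip.current_time(): time.
- manip.current_qpos(): joint angles.
- manip.current_joint_vel(): joint speeds.
- manip.current_joint_torque(): joint torques, N m.
- manip.current_ee_pos(): TCP position.
- manip.current_tcp_rot(): TCP orientation.
- manip.current_force(): force on the tool from outside, world axes, zero at the start.
- manip.current_ft_torque(): the same for the moment, N m.
- manip.current_grip_width(): opening from 0.0 (shut) to 1.0 (fully open).
Only numpy, scipy, OpenCV 4.12 (cv2) and the standard library are available. Lean on these libraries where they do the work, as an engineer would, in place of code of your own. Each camera call takes 0.05 s, during which the arm holds its last target. There are 200 camera calls.

### The job

The ratchet on the welding jig's clamp spindle is still set to tighten. Flip its direction lever right over to the loosening side before you swing the handle, then swing the handle anticlockwise (seen from above) to turn the clamp arm off the work until it bears firmly but gently against the rubber-sleeved stop pin, and leave it resting there with the lever still on loosen. Turn the clamp arm only with the ratchet, never by touching the arm itself, do not force it into the pin, and leave the things lying around alone.

Things in the scene. Friction and masses are not known exactly. Their poses are not given: they have to be found in the camera images.
- ratchet: Reversible ratchet, stuck on the spindle (does not lift off), turning about its vertical axis. Origin on that axis at table height; -x runs along the handle to its free end. Anticlockwise swings loosen; with the lever on loosen it swings back clockwise freely, clicking, so several strokes are allowed. The pawl takes up as much as 0.31 rad (one tooth) before it drives.
- head_top (a point): Centre of the flat top of the ratchet's round steel head (50 mm diameter, 72 to 96 mm above the table), on the spindle axis, 96 mm above the table. Axes as for the ratchet.
- handle_grip (a point): The place to push: on the centre line of the round black grip (22 mm diameter, 110 to 205 mm from the axis), 165 mm from the axis, 84 mm above the table, free below. The steel shank nearer the head is 16 mm wide, 12 mm thick. Driving the stiff spindle takes a steady 5 to 10 N here, differing from day to day, a freely clicking handle about 1 N; both stay where they are left.
- dir_lever (a joint): Direction lever on the head, pivoted on the handle's centre line 30 mm from the axis. In rad, anticlockwise positive: 0 tighten end, 0.8 loosen end (hard stops), 0.4 neutral. Seen from the handle's end looking to the head, the tab is on the right for tighten (as it starts), left for loosen. It stays where left; it jams only while the handle is pushed clockwise.
- lever_tab (a point): Top centre of the lever's upright thumb tab, 30 mm from the lever's pivot (about over the spindle axis), 117.5 mm above the table. The tab is 8 mm along the lever, 7 mm across and rises from 101 to 117.5 mm. About 4 to 7 N sideways moves it. Its x axis points from the pivot to the tab.
- clamp_arm: The clamp's steel arm and spindle under the ratchet: a flat bar 18 mm wide and 13 mm thick, reaching 86 mm from the spindle axis, 45 to 59 mm above the table. Origin on the axis at table height; x along the arm. It starts over the clamped aluminium channel, cannot be tightened further, and must turn anticlockwise about 0.5 to 1.1 rad to meet the pin.
- flank (a point): Point on the arm's leading (anticlockwise) flank, 65 mm from the spindle axis, 52 mm above the table; here the stop pin touches.
- stop: Fixed adjustable stop on the jig's plate: a slotted foot with an upright pin in a black rubber sleeve, 14 mm in diameter, top 68 mm above the table. Origin on the spindle axis, 12 mm above the table; x points to the slot's middle. Seat the arm on the pin with 6 to 18 N: each 1 N at handle_grip above the load needed to turn the spindle puts about 2.5 N on it; it gives less than 1 mm.
- slot_mid (a point): Point above the middle of the stop's slot, 65 mm from the spindle axis, 52 mm above the table. The pin stands locked anywhere up to 6 mm to either side of it along the slot (along y, square to the line to the axis): where exactly is not measured and has to be felt or seen. The arm meets the pin when flank is 7 mm from the pin's axis.
- spanner: Loose open-ended steel spanner lying on the table, 200 mm long. Bystander.
- magnet: Loose round welding magnet, 60 mm across and 30 mm high. Bystander.
- pipe_cut: Loose offcut of steel pipe standing upright, 48 mm across and 55 mm high. Bystander.
- tip_jar: Loose small clear jar with a grey lid, 52 mm across and 60 mm high. Bystander.

How it is judged:
By the outcome, as a careful person would: the job done as asked, in the order asked, and still so for the second after the job is handed in, with the robot touching nothing.
It also fails if it takes over 72 s, if anything falls off the work surface, if the arm or the gripper's body presses on something with over 40 N, if the wrist force passes 120 N, or if a joint passes its speed limit or range.

## Working session

There is one attempt and no reset: what is moved stays moved. The work goes in short steps, each a Python script; the robot and the scene stay as the last script left them, time stands still between calls to the robot, and variables do not carry over. Pictures are saved under pics/ and viewed, about 8 in all and at most 12, crops included, and the job is handed in when it is done.

```bash
mkdir -p pics; ls; python3 - <<'E'
from bench import manip as m
import cv2
for c in("top","side"):
    p,d=m.grab_frame(c); cv2.imwrite(f"pics/{c}0.png",p[:,:,::-1])
    k=m.get_calibration(c); print(c,k)
    for n in("ratchet","head_top","handle_grip","lever_tab","dir_lever","clamp_arm","flank","stop","spanner","magnet","pipe_cut","tip_jar"):
        try: print(n,[( [round(float(v),4) for v in r["at"]],round(r["confidence"],2)) for r in m.look_for(c,n)][:3])
        except Exception as e: print(n,repr(e))
print(m.current_time(),m.current_force(),m.current_tcp_rot())
E
```

```text
pics
top {'camera_matrix': array([[394.15030009,   0.        , 311.57295409],
       [  0.        , 394.15030009, 192.97445836],
       [  0.        ,   0.        ,   1.        ]]), 'k1': -0.08732585606937927, 'R': array([[ 0.01315687, -0.99980078, -0.01500971],
       [-0.98384003, -0.01026323, -0.17875533],
       [ 0.17856567,  0.01711901, -0.98377906]]), 't': array([-0.01252265,  0.58241208,  1.02991012])}
ratchet [([0.5729, 0.1028, 0.0888], 0.96)]
head_top [([0.5681, 0.1049, 0.0953], 0.75), ([0.498, -0.385, 0.0425], 0.64), ([0.5994, -0.4611, 0.0587], 0.56)]
handle_grip [([0.5682, 0.102, 0.0979], 0.89)]
lever_tab [([0.6186, 0.0907, 0.1029], 0.55)]
dir_lever [([0.615, 0.0906, 0.1038], 0.65), ([0.6375, 0.1561, 0.0188], 0.6)]
clamp_arm [([0.6881, 0.1162, 0.0591], 0.69)]
flank [([0.5704, 0.1023, 0.0885], 0.71), ([0.6842, 0.114, 0.0567], 0.45)]
stop [([0.6426, 0.1514, 0.0204], 0.59), ([0.7128, 0.3051, 0.0213], 0.19)]
spanner [([0.5673, 0.4427, 0.0068], 0.86)]
magnet [([0.7133, 0.3074, 0.0167], 0.58)]
pipe_cut []
tip_jar [([0.6002, -0.4582, 0.054], 0.68)]
side {'camera_matrix': array([
[... 432 characters left out ...]
 [([0.5725, 0.096, 0.0919], 0.86)]
handle_grip [([0.5779, 0.0928, 0.0898], 0.67)]
lever_tab [([0.6218, 0.0868, 0.1035], 0.38), ([0.5718, 0.0926, 0.0941], 0.32)]
dir_lever [([0.622, 0.0863, 0.1039], 0.43), ([0.4967, -0.3955, 0.0397], 0.26)]
clamp_arm [([0.6758, 0.0978, 0.0556], 0.57)]
flank [([0.6739, 0.0996, 0.0595], 0.68)]
stop [([0.6107, -0.4659, 0.0611], 0.19)]
spanner []
magnet [([0.7161, 0.302, 0.0184], 0.7)]
pipe_cut [([0.4922, -0.3967, 0.0362], 0.59)]
tip_jar [([0.6114, -0.464, 0.061], 0.76)]
1.3 [-0.72368234  0.19595114  0.11232812] [[-1.44973924e-05  4.17557599e-01  9.08650456e-01]
 [-5.35375078e-05  9.08650454e-01 -4.17557599e-01]
 [-9.99999998e-01 -5.47003772e-05  9.18193105e-06]]
```

```bash
python3 - <<'E'
import cv2,numpy as np
from bench import manip as m
def pj(c,X):
    k=m.get_calibration(c);p=k["R"]@np.array(X)+k["t"];s=p[:2]/p[2];s=s*(1+k["k1"]*s@s);K=k["camera_matrix"];return K[0,0]*s[0]+K[0,2],K[1,1]*s[1]+K[1,2]
print(pj("top",(.62,.09,.1)),pj("side",(.62,.09,.1)))
for c in("top","side"):
    u,v=map(int,pj(c,(.6,.11,.08)));im=cv2.imread(f"pics/{c}0.png")
    x0,y0=u-100,v-75;print(c,x0,y0)
    cv2.imwrite(f"pics/{c}0c.png",cv2.resize(im[max(y0,0):y0+150,x0:x0+200],None,fx=4,fy=4,interpolation=cv2.INTER_CUBIC))
E
```

```text
(np.float64(275.4118590447324), np.float64(175.48104603943096)) (np.float64(320.0572580034482), np.float64(173.74368153289072))
top 168 109
side 212 100
```

View pics/top0c.png

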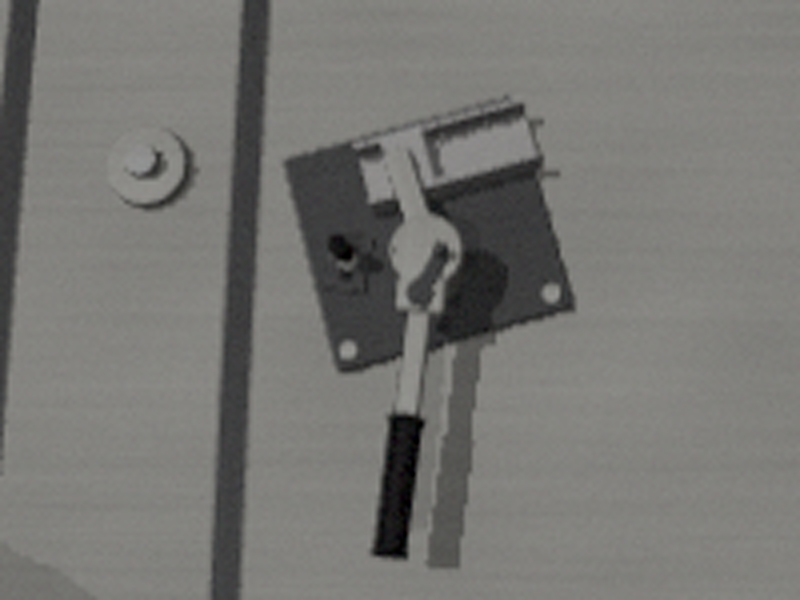

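View pics/side0c.png

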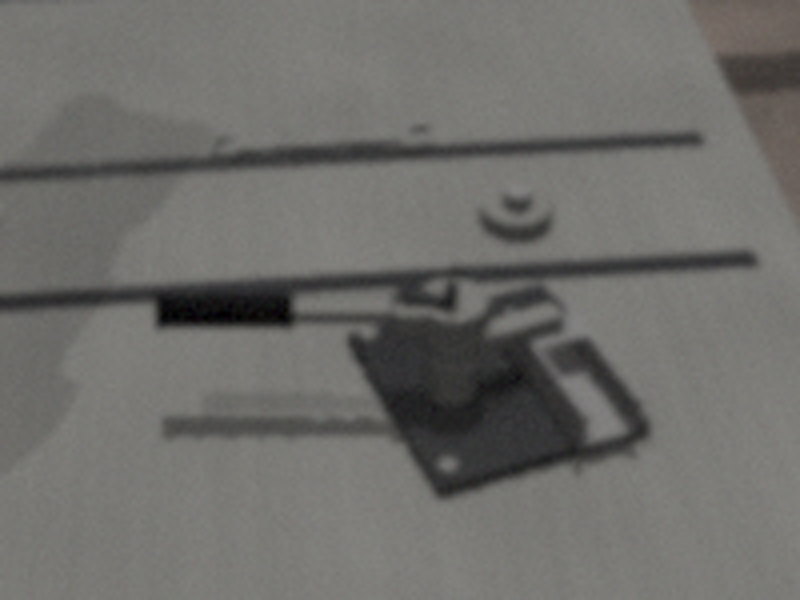

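The top crop shows the head at about (425,248), the handle end at (390,555), the tab at (440,255) to the right of the centre line, so on tighten, and the pin's sleeve at (340,243). The clamp arm's tip is at (400,140). In the side view the handle runs left from the head, with the area around it clear.

```bash
cat > h.py <<'E'
from bench import manip as m
import numpy as np, cv2
def unproj(c,u,v,z):
    k=m.get_calibration(c);K=k["camera_matrix"]
    s=cv2.undistortPoints(np.array([[[u,v]]],float),K,np.array([k["k1"],0,0,0]))[0,0]
    o=-k["R"].T@k["t"];d=k["R"].T@np.array([s[0],s[1],1]);return o+d*(z-o[2])/d[2]
def rot(d):   # tool down, tool z axis = horizontal unit d
    d=np.array([d[0],d[1],0.])/np.hypot(d[0],d[1]);x=np.array([0,0,-1.]);return np.c_[x,np.cross(d,x),d]
E
python3 - <<'E'
from h import *
for n,u,v,z in[("head",425,248,.096),("hEnd",390,556,.084),("gripStart",405,417,.09),("tab",440,252,.1175),("pivot",422,297,.101),("pin",340,243,.068),("armtip",403,135,.059)]:
    print(n,unproj("top",168+(u-1.5)/4,109+(v-1.5)/4,z).round(4))
H=unproj("top",168+424/4,109+247/4,.096)
d=np.array([-1,.1,0])
for dd in((-1,0),(0,-1)): pass
R=rot((0.05,-1)); 
for p in((.62,.06,.106),(.45,.13,.064),(.5,-.03,.064)):
    print(m.inverse_kinematics(np.array(p),R),m.inverse_kinematics(np.array(p),rot((-.05,1))))
E
```

```text
head [0.6341 0.095  0.096 ]
hEnd [0.4305 0.1132 0.084 ]
gripStart [0.5213 0.1054 0.09  ]
tab [0.6264 0.0826 0.1175]
pivot [0.5997 0.0953 0.101 ]
pin [0.6439 0.157  0.068 ]
armtip [0.7243 0.1174 0.059 ]
[ 2.17530135e-02  6.24243508e-01  1.55368575e+00 -4.44089210e-16
  9.63663398e-01 -2.82053822e-02] None
[ 1.81794614e-01  4.68878058e-01  1.98656717e+00 -4.44089210e-16
  6.86147428e-01  1.31836218e-01] None
[-1.52895064e-01  5.12058336e-01  1.90420799e+00 -4.44089210e-16
  7.25326325e-01 -2.02853460e-01] None
```

```bash
cat >> h.py <<'E'
C=np.array([.6341,.095]); PHI=-.089
def xy(phi,xr,yr):
    c,s=np.cos(phi),np.sin(phi);return C+np.array([c*xr-s*yr,s*xr+c*yr])
def P(phi,xr,yr,z): return np.array([*xy(phi,xr,yr),z])
def R(phi): return rot((np.sin(phi),-np.cos(phi)))
E
python3 - <<'E'
from h import *
m.set_gripper(0.0); 
m.move_ptp(P(PHI,-.0024,-.042,.16),R(PHI))
m.move_l(P(PHI,-.0024,-.042,.1065),max_speed=.1)
f0=m.current_force();print("free",f0.round(2),m.current_time())
yh=np.array([-np.sin(PHI),np.cos(PHI),0])
y=-.034
m.move_l(P(PHI,-.0024,y,.1065),max_speed=.06)
while y<.004:
    f=m.current_force()-f0
    print(round(y,4),"fy",round(f@yh,2),f.round(1),round(m.current_time(),2))
    if -f@yh>13 or np.linalg.norm(f)>18: break
    y+=.002; m.move_l(P(PHI,-.0024,y,.1065),max_speed=.04)
p,d=m.grab_frame("top");cv2.imwrite("pics/t1.png",p[:,:,::-1])
E
```

```text
free [-0.22  0.37  0.88] 4.9083
-0.034 fy -0.86 [ 0.5 -0.9 -1.2] 5.19
-0.032 fy 0.45 [ 0.5  0.4 -0.3] 5.44
-0.03 fy 0.93 [-0.1  0.9 -0.6] 5.69
-0.028 fy -1.4 [ 0.6 -1.5 -1.1] 5.94
-0.026 fy -2.22 [ 2.  -2.4 -1.5] 6.19
-0.024 fy -3.22 [ 2.3 -3.4  0.9] 6.44
-0.022 fy -1.91 [ 1.1 -2.  -0.2] 6.69
-0.02 fy -2.07 [ 1.8 -2.2 -0.3] 6.94
-0.018 fy -2.46 [ 2.3 -2.7 -0.1] 7.19
-0.016 fy -2.83 [ 2.1 -3.   0.7] 7.44
-0.014 fy -3.29 [ 2.  -3.5 -0.5] 7.69
-0.012 fy -4.53 [ 1.8 -4.7 -0.2] 7.94
-0.01 fy -4.25 [ 2.1 -4.5 -0.3] 8.19
-0.008 fy -6.16 [ 0.4 -6.2 -0.1] 8.44
-0.006 fy -6.04 [-0.2 -6.  -0.4] 8.69
-0.004 fy -7.31 [-1.6 -7.2  0.9] 8.94
-0.002 fy -16.08 [ -2.7 -15.9   2.2] 9.19
```

The lever met its hard stop where I expected it. I'll back off, go to the handle's +y side and check by picture on the way.

```bash
python3 - <<'E'
from h import *
m.move_l(P(PHI,-.0024,-.02,.1065),max_speed=.08)
m.move_l(P(PHI,-.0024,-.02,.16),max_speed=.15)
m.move_ptp(P(PHI,-.19,.06,.16),R(PHI))
p,d=m.grab_frame("top");cv2.imwrite("pics/t2.png",cv2.resize(p[109:259,168:368,::-1],None,fx=4,fy=4,interpolation=cv2.INTER_CUBIC))
print(m.current_time(),m.look_for("top","lever_tab"))
E
```

```text
11.0083 [{'at': [0.5729, 0.0988, 0.0888], 'confidence': 0.58}, {'at': [0.6183, 0.0995, 0.1008], 'confidence': 0.44}]
```

View pics/t2.png

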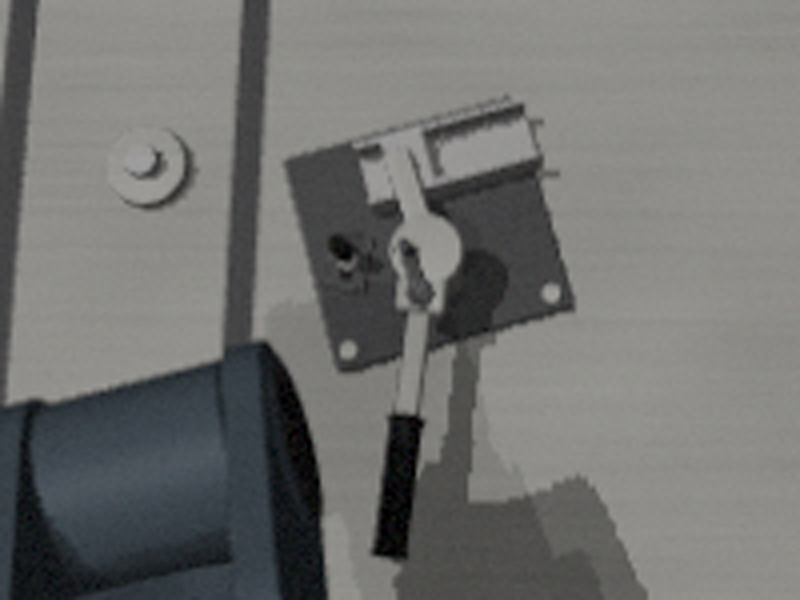

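The lever now sits left of the centre line at (410,245), so it is on loosen, and the handle hasn't moved. Next is the swing, with force feedback.

```bash
cat >> h.py <<'E'
def go(phi,yr=.0225,v=.05,z=.064): m.move_l(P(phi,-.165,yr,z),R(phi),max_speed=v)
def F(phi,f0,n=5):  # tangential push on handle (tool pushes along tool z; reaction is opposite)
    a=[]
    for _ in range(n): a.append(m.current_force()-f0); m.dwell(.01)
    a=np.mean(a,0); return float(-a@np.array([np.sin(phi),-np.cos(phi),0])),a
E
python3 - <<'E'
from h import *
import json
m.move_l(P(PHI,-.165,.05,.16),max_speed=.15)
m.move_l(P(PHI,-.165,.05,.064),max_speed=.15)
m.dwell(.1)
f0=np.mean([(m.current_force(),m.dwell(.02))[0] for _ in range(8)],0)
print("f0",f0.round(2),m.current_time())
go(PHI,.028);phi=PHI-.03;t=None;L=[]
while phi<PHI+1.0:
    phi+=.03; go(phi); f,a=F(phi,f0,3)
    print(round(phi,3),round(f,1),a.round(1),round(m.current_time(),2))
    if f>3.5 and t is None: t=phi
    if t is not None and phi>t+.05: L.append(f)
    if f>14 or len(L)>4 and f>np.median(L)+3: print("early");break
    if t is not None and phi>=t+.68: break
json.dump(dict(phi=phi,t=t,L=L,f0=f0.tolist()),open("s.json","w"))
E
```

```text
f0 [0.25 0.19 0.21] 12.4167
-0.089 -0.6 [ 0.2 -0.6 -0.6] 13.29
-0.059 -0.2 [-0.2 -0.2 -0.3] 13.57
-0.029 -0.4 [-0.5 -0.4  0.2] 13.84
0.001 -0.3 [-0.3 -0.3 -0.1] 14.12
0.031 0.1 [-0.6  0.1 -0. ] 14.39
0.061 -0.4 [ 0.2 -0.4 -0.8] 14.67
0.091 -0.0 [-0.1 -0.1 -0.4] 14.94
0.121 0.1 [0.  0.1 0.1] 15.22
0.151 -0.3 [-0.1 -0.3 -0.7] 15.49
0.181 0.3 [-0.4  0.3 -0.2] 15.77
0.211 -0.3 [-0.1 -0.3 -0.4] 16.04
0.241 4.1 [-1.1  4.   0.9] 16.32
0.271 4.2 [-1.2  4.   1.2] 16.59
0.301 4.4 [-1.6  4.1  0.9] 16.87
0.331 4.5 [-2.1  4.1  1.5] 17.14
0.361 4.6 [-2.1  4.1  1.5] 17.42
0.391 4.7 [-3.1  3.8  1.9] 17.69
0.421 3.9 [-3.1  2.9  2.5] 17.97
0.451 4.5 [-4.   3.   2.4] 18.24
0.481 4.5 [-3.9  3.   1.9] 18.52
0.511 4.4 [-4.4  2.6  2.9] 18.79
0.541 4.5 [-4.2  2.7  2.7] 19.07
0.571 4.7 [-4.8  2.5  2.6] 19.34
0.601 4.7 [-4.9  2.4  2.7] 19.62
0.631 4.5 [-4.5  2.3  2.7] 19.89
0.661 4.5 [-4.7  2.   3. ] 20.17
0.691 4.3 [-4.8  1.6  2.5] 20.44
0.721 4.8 [-4.9  2.   2.1] 20.72
0.751 4.5 [-4.6  1.9  2. ] 20.99
0.781 4.8 [-4.9  2.   2.5] 21.27
0.811 4.6 [-4.8  1.6  1.5] 21.54
0.841 4.9 [-5.6  1.   2.3] 21.82
0.871 5.1 [-5.3  1.7  1.7] 22.09
0.901 4.8 [-5.1  1.3  1.5] 22.37
0.931 5.0 [-5.6  0.8  1.2] 22.64
```

```bash
python3 - <<'E'
from h import *
p,d=m.grab_frame("top");cv2.imwrite("pics/t3.png",cv2.resize(p[109:259,168:368,::-1],None,fx=4,fy=4,interpolation=cv2.INTER_CUBIC))
E
```

```text
(no output)
```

View pics/t3.png

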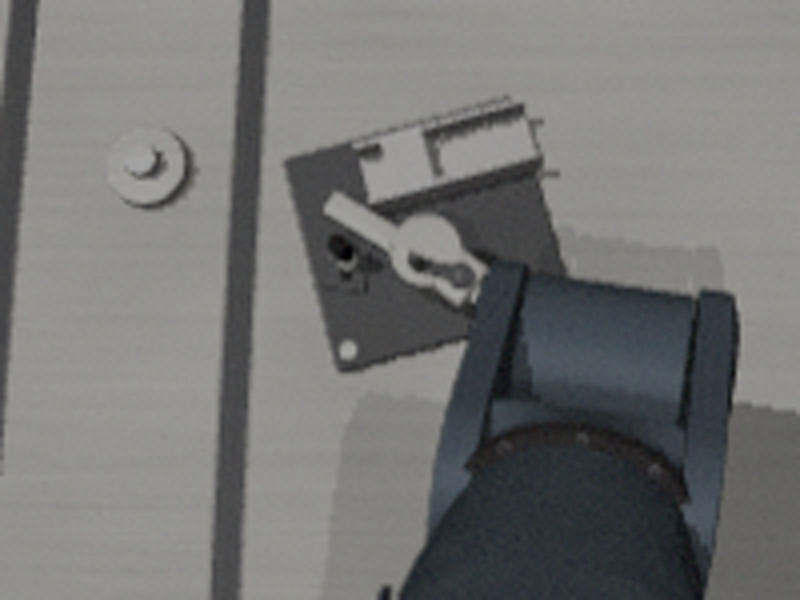

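The arm has turned with the handle: its tip is at (335,205), just short of the pin at (345,245), and the lever is still on loosen. The load is about 4.6 N, so I'll make the final approach in fine steps.

```bash
python3 - <<'E'
from h import *
import json
s=json.load(open("s.json"));phi=s["phi"];f0=np.array(s["f0"]);L=s["L"][-6:]
st=.008
while phi<1.35 and m.current_time()<55:
    phi+=st; go(phi,v=.03); f,a=F(phi,f0,5); b=np.median(L[-12:])
    print(round(phi,4),round(f,2),a.round(1),round(m.current_time(),2))
    if f>b+4.2: break
    if f>b+.7: st=.003
    else: L.append(f); st=.008 if st==.008 else .004
f,a=F(phi,f0,15);print("hold",f,a.round(2),"load",b)
s["phi"]=phi;json.dump(s,open("s.json","w"))
E
```

```text
0.939 6.77 [-6.8  2.2  1.7] 22.98
0.942 7.83 [-7.3  3.3  3.3] 23.27
0.945 8.0 [-7.6  3.1  2.9] 23.57
0.948 8.08 [-7.6  3.3  2.6] 23.86
0.951 8.26 [-7.7  3.4  3.1] 24.15
0.954 8.77 [-8.3  3.5  3.6] 24.44
0.957 8.18 [-7.8  3.1  3.3] 24.73
0.96 8.35 [-7.9  3.3  3.3] 25.02
0.963 8.03 [-7.9  2.7  3.3] 25.32
0.966 7.99 [-7.4  3.3  3. ] 25.61
0.969 7.68 [-7.4  2.8  3.3] 25.9
0.972 8.31 [-7.9  3.1  3.3] 26.19
0.975 7.7 [-7.5  2.7  3.4] 26.48
0.978 7.9 [-7.7  2.7  3.5] 26.77
0.981 8.21 [-8.   2.7  3.5] 27.07
0.984 8.14 [-8.   2.7  3.6] 27.36
0.987 8.27 [-8.1  2.8  3.4] 27.65
0.99 8.35 [-8.2  2.7  3.4] 27.94
0.993 8.07 [-8.   2.5  3.8] 28.23
0.996 7.94 [-7.8  2.6  3.5] 28.52
0.999 8.23 [-8.2  2.5  3.5] 28.82
1.002 8.08 [-7.7  3.   3.3] 29.11
1.005 8.03 [-8.3  2.   3.6] 29.4
1.008 8.37 [-8.1  2.8  3.7] 29.69
1.011 8.13 [-8.   2.5  3.8] 29.98
1.014 8.44 [-8.4  2.4  3.6] 30.27
1.017 7.95 [-7.9  2.4  3.9] 30.57
1.02 8.2 [-8.1  2.5  3.6] 30.86
1.023 8.01 [-8.1  2.1  4. ] 31.15
1.026 8.22 [-8.3  2.1  4.1] 31.44
1.029 8.42 [-8.7  1.9  3.7] 31.73
1.032 8.38 [-8.4  2.2  3.9] 32.02
1.035 8.06 [-8.2  1.9  3.9] 32.32
1.038 8.17 [-8.2  2.1  3.7] 32.61
1.041 8.5 [-8.6  2.1  3.7] 32.9
1.044 8.52 [-8.6  2.2  4. ] 33.19
1.047 8.44 [-8.6  2.   3.4] 33.48
1.05 8.54 [-8.7  2.   3.6] 33.77
1.053 8.02 [-8.4  1.4  3.6] 34.07
1.056 8.04 [-8.5  1.3  3.9] 34.36
1.059 8.52 [-8.7  1.9  3.7] 34.65
1.062 7.93 [-8.2  1.5  3.6] 34.94
1.065 8.17 [-8.6  1.3  3.9] 35.23
1.068 8.31 [-8.5  1.8  3.9] 35.52
1.071 8.81 [-9.3  1.3  4.3] 35.82
1.074 9.03 [-9.2  1.9  4.6] 36.11
1.077 9.15 [-9.5  1.6  4.8] 36.4
hold 9.421523600245713 [-9.55  2.14  4.7 ] load 4.847543552086233
```

The coarse steps under-read the load because the force relaxes after each one. In fine steps the true driving load is about 8.2 N, and contact with the pin began near phi = 1.07. I'll go on to about 8.2 + 4.5 N.

```bash
python3 - <<'E'
from h import *
import json
s=json.load(open("s.json"));phi=s["phi"];f0=np.array(s["f0"]);top=phi+.06
while phi<top and m.current_time()<55:
    phi+=.0025; go(phi,v=.03); f,a=F(phi,f0,8)
    print(round(phi,4),round(f,2),a.round(1),round(m.current_time(),2))
    if f>12.3: break
f,a=F(phi,f0,15);print("hold",f,a.round(2))
s["phi"]=phi;json.dump(s,open("s.json","w"))
p,d=m.grab_frame("top");cv2.imwrite("pics/t4.png",cv2.resize(p[109:259,168:368,::-1],None,fx=4,fy=4,interpolation=cv2.INTER_CUBIC))
E
```

```text
1.0795 9.76 [-9.8  2.4  5.1] 36.84
1.082 10.28 [-10.4   2.3   5.3] 37.16
1.0845 10.42 [-10.4   2.6   5.6] 37.48
1.087 10.84 [-10.9   2.6   5.9] 37.79
1.0895 11.11 [-11.   3.   6.] 38.11
1.092 11.68 [-11.4   3.3   6.7] 38.42
1.0945 12.12 [-11.8   3.6   7.1] 38.74
1.097 12.54 [-12.2   3.7   7.2] 39.06
hold 12.447174723848434 [-12.28   3.33   6.92]
```

View pics/t4.png

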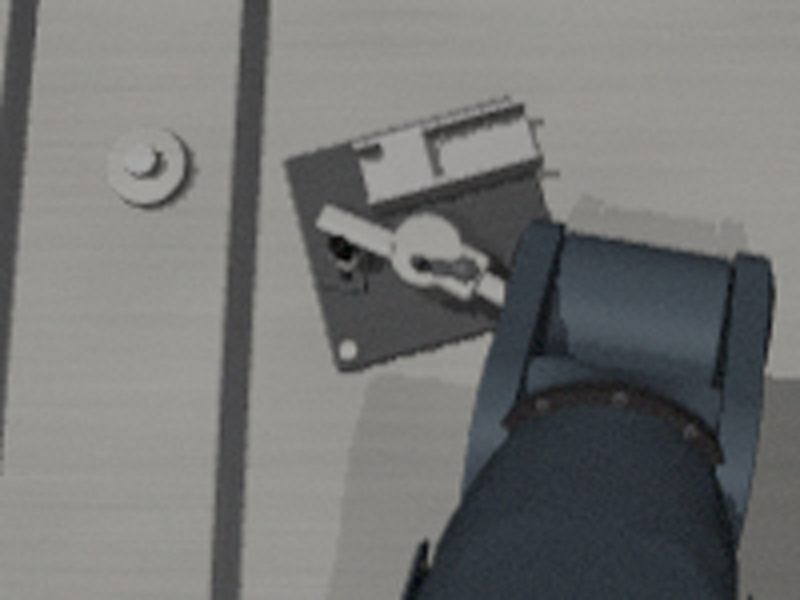

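The arm at (330,215) bears on the pin at (343,248). The handle force is 12.4 N against a load of about 8.2 N, which puts roughly 10–11 N on the pin. I'll back off and check.

```bash
python3 - <<'E'
from h import *
import json
phi=json.load(open("s.json"))["phi"]
go(phi,.05,v=.05); print(m.current_force().round(2))
m.move_l(P(phi,-.165,.06,.18),max_speed=.15)
m.move_ptp(np.array([.35,.3,.25]),R(PHI))
m.dwell(.5)
p,d=m.grab_frame("top");cv2.imwrite("pics/t5.png",cv2.resize(p[109:259,168:368,::-1],None,fx=4,fy=4,interpolation=cv2.INTER_CUBIC))
print(m.current_time(),m.current_force().round(2))
E
```

```text
[-0.06  0.59 -0.83]
43.1 [-0.72  0.04  0.17]
```

View pics/t5.png

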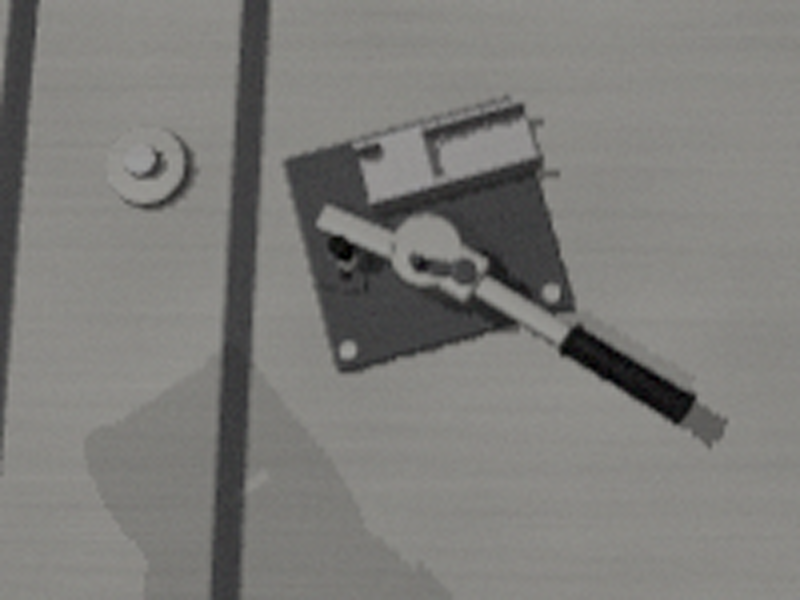

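```bash
python3 -c "
from bench import manip as m
print(m.sign_off(),m.current_time())"
```

```text
the job is handed in; nothing more can be done
the job is handed in; nothing more can be done
```

The job is done and handed in at about 43 s, with the clamp arm resting on the stop pin and the lever still on loosen. No verdict was reported.

- **Lever:** I pushed the tab across before touching the handle. The force jumped from about 7 N to 16 N where the loosening stop was expected. The pictures afterwards show the tab on the loosen side.
- **Swing:** I made one anticlockwise stroke, pushing only on the handle grip. The pawl took up about 0.3 rad before it drove the spindle.
- **Seating:** In fine steps the load was about 8.2 N and the pin was met near a handle angle of 1.07 rad. I stopped at 12.4 N at the grip, which is about 10–11 N on the pin by the 2.5 ratio you gave. There is no direct reading of the pin force.
- **Last picture:** With the robot clear, the arm is still against the pin. The magnet is where it was. The spanner, pipe offcut and jar were outside this cropped view, and the robot stayed away from them.

**Disagreements:**
- **Load readings:** The coarse steps read about 4.6 N, below the stated 5–10 N. I put that down to the force relaxing after each large step and used the fine-step value instead.
- **Lever detection:** After the flip, the network's best guess for the lever tab was wrong, so I relied on the stop force and the pictures.

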